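Free the ratchet pawl with a pen and let the book lift down

TASK

Pick up the blue pen from the desk and use it as a lever: slide it under the orange pin of the ratchet pawl on the little book lift, raise the pin gently until the pawl comes out of the teeth, and hold it there without forcing it against its stop while the books sink all the way down. Then lay the pen back on the open desk, clear of the lift. Touch the lift and the books only with the pen, and leave the mug, the jar and the tape roll alone.

Things in the scene. Friction and masses are not known exactly. Their poses are not given: they have to be found in the camera images.
- pen: Blue ball pen lying on the desk, 138 mm long, flat-sided, 10 mm wide and 10 mm thick, 20 g. Origin at the middle of its length, on its underside; its length runs along its own y axis.
- stand: Small grey ratchet lift, fixed to the desk. Origin on the desk right below the pawl's pivot; x points to the books, y to the left of that, z up. Base plate 8 mm thick, x -30 to 205 mm, y -60 to 60. A 163 mm mast stands at x = 33; the toothed rack slides up and down on its front (x 12 to 26, y -6 to 6, 10 mm pitch, its top 0.128 m plus the lift's height).
- post (a point): Top of the slotted post (20 x 10 mm, 102 mm tall) at x = 0, y = -24 mm of the stand. A black block clamped in its slot carries the dark pawl, which turns about a level axis along y at x = 0. The pawl's nose stands up under a tooth, 39 mm above the axis. The block's height is set differently on each start by up to 10 mm either way and is not measured; it does not move in use.
- pin (a point): MEAN place of the middle of the outer part of the orange release pin: x = 32, y = 70, z = 65 mm of the stand. Level round bar along y, 7 mm thick, free from y = 15 to its end at y = 93. Its x, y are right, its height is not: with the pawl engaged its underside lies 52 to 72 mm above the desk, so feel for it from below. Open space below it and behind it to x = 60.
- pivot (a point): MEAN place of the pawl's axis, 68 mm above the desk (real height 58 to 78). Raising the pin takes 0.7 to 3 N at first, as it carries load; past the tooth under 1 N. The nose is clear when the pin has risen 5.1 mm; at 8 mm the pawl meets a hard stop (over 4.5 N strains it). It must be held up while the lift sinks: let go, it drops back and catches the next tooth.
- lift (a joint): Height of the sliding rack and platform above its lowest place, in m: 0 when it rests fully down on the rubber buffers, 0.035 to 0.05 at the start, held by the pawl. Freed, it sinks by itself on a damper at 20 to 70 mm/s.
- tray (a point): About the centre of the top face of the black platform (175 x 150 mm, 5 mm thick) that carries the books, 145 mm in x from the stand's origin; 19 mm above the desk when fully down.
- books: Two closed account books, one on the other, lying loose on the platform, 152 x 200 x 43 mm, about 0.8 kg. Origin at the centre of the underside, over the tray's centre.
- mug: White mug with a handle, 84 x 118 x 97 mm, standing by. Origin at the centre of its foot.
- jar: Glass jar with a lid, 71 mm across, 114 mm tall, standing by. Origin at the centre of its foot.
- tape_roll: Roll of tape, 53 mm across, 18 mm high, lying by. Origin at the centre of its underside.

How it is judged:
By the outcome, as a careful person would: the job done as asked, in the order asked, and still so for the second after the job is handed in, with the robot touching nothing.
It also fails if it takes over 61 s, if anything falls off the work surface, if the arm or the gripper's body presses on something with over 40 N, if the wrist force passes 120 N, or if a joint passes its speed limit or range.

ROBOT

A 6-joint arm with a two-finger parallel gripper is mounted at the origin on a cart in front of the work surface, level with it; the furniture and walls round the work are solid. World frame = base frame: x ahead of the robot, y to its left, z up, the work surface at z = 0. Lengths are in m, angles in rad, forces in N, time in s.
With the tool pointing down it reaches from about 0.25 to 0.725 m from the base axis. Payload 4 kg.
Tool frame: the origin (TCP) lies midway between the tips of the shut fingers; the grasp point (between the pads) lies 19 mm behind it (bot.grip_point_offset is the distance from the TCP to the grasp point, in m); z points along the fingers, y is the line along which they close (so a half turn about z gives the same grasp; the last joint's range is limited). The gripper opens to 85 mm and grips with 20 to 120 N. Pads are 22 mm wide; open, the fingers measure 114 mm over their backs; the gripper's body (76 mm by 85 mm) begins 54 mm behind the grasp point. The pads swing forward as they close: fully open they stand 13 mm farther back than shut.
Start: joints at [-1.256, 0.241, 0.005, 1.335, 0, 1.571], TCP at [0.155, -0.475, 0.231] pointing down, gripper open.
Joint ranges: [-2.72, 2.72], [-1.05, 1.87], [-1.09, 1.28], [-1.99, 2.15], [-1.42, 1.44], [-3.14, 3.14]. Speed limits (rad/s): [2.79, 2.79, 3.14, 3.14, 3.14, 3.14].

INTERFACE

Orientations are given as a unit quaternion [x, y, z, w].
In Python, from workcell import bot gives the robot as it stands.
- The arm moves only by the tool step_arm, never from a script. Its argument "targets" is text: rows parted by semicolons, each of 7 numbers parted by spaces: the opening, from -1 (shut) to 1 (fully open), so that 0 is half open, then the shift along the world's x, y, z normalised to -1 to 1, where 1 is 0.5 m, then the turn, a rotation vector about the world's x, y, z normalised to -1 to 1, where 1 is pi/4 rad. In form: gripper x y z wx wy wz; .... A call has 1 to 10 rows; each row is the pose to reach, as a shift and turn from the pose commanded when the call began; what a row does not reach only later rows make up. A row lasts 1/12 s, in which the tool goes at most 41.7 mm and 7.16 degrees, less where a joint would pass 70% of its speed; a pose out of reach is approached as far as the arm can. A call with a number of a shift or a turn outside -1 to 1 is refused whole. A call with a gripper value outside its range is refused whole. The fingers move at their own pace and stop on an object; the grip force is fixed at half the most. Time passes only in rows, so rows that repeat a pose let the fingers close. It gives the time, the measured TCP pose, the force, the opening and the grip force at its end, in the units of the state.
- bot.get_obs(): the state, without advancing time (a new reading comes with each control period).
- bot.camera(name): name is "scene" or "top" or "wrist"; returns the picture (384x512x3 uint8, red, green, blue); there is no depth.
- bot.camera_info(name): a dict with "vertical_fov" (degrees; the focal length in pixels is half the picture's height over the tangent of half this angle, whatever the lens; pixels are square), "cx", "cy" (the principal point, pixels), "pose" (4x4, takes a point from camera to world coordinates). Camera axes: x right, y up, looking along -z (the intrinsics and any distortion apply to the point x, -y, -z); pixel columns grow to the right and rows downward; lengths in m; the calibration is good to about 2 mm. The wrist camera is an equidistant fisheye: a pixel r from the principal point sees the ray r / f radians off the axis. A picture is of the moment at which its call begins: read the wrist's pose just before it. camera_info takes no time and is no camera call; for the wrist camera it gives the pose at the moment of the call.
- bot.job_done(): hands the job in; it is judged then, once.
The state is a dict: "clock": time; "joint_pos": joint angles; "joint_vel": joint speeds; "tau": joint torques, N m; "eef_pos": TCP position; "tool_rot": TCP orientation; "ft_force": force on the tool from outside, world axes, zero at the start; "ft_torque": the same for the moment, N m; "grip_width": finger opening in m; "grasp_force": force on a finger pad.
Only numpy, scipy, OpenCV 4.12 (cv2) and the standard library are available. Lean on these libraries where they do the work, as an engineer would, in place of code of your own. Each camera call takes 0.05 s, during which the arm holds its last target. There are 200 camera calls.

## Working session

There is one attempt and no reset: what is moved stays moved. The work goes in short steps, Python scripts to look and compute and a tool call to move; the robot and the scene stay as the last step left them, time stands still between calls to the robot, and variables do not carry over. Pictures are saved under pics/ and viewed, at most 13 in all, crops included, and the job is handed in when it is done.

Besides the shell and the picture viewer there is one more tool, called after "Emit:" by a JSON object that holds its "method" and its "body". step_arm: Moves the arm, as the interface text tells. Scaled input: -1 to 1 covers 0.5 m each way for a shift and pi/4 rad each way for a turn. Its arguments: {"type":"object","properties":{"targets":{"type":"string"}},"required":["targets"]}

```bash
mkdir -p pics
cat > h.py <<'E'
import numpy as np,cv2
from workcell import bot
def ray(name,u,v,ci=None):
    ci=ci or bot.camera_info(name);T=np.array(ci["pose"])
    f=192/np.tan(np.radians(ci["vertical_fov"])/2)
    a=np.array([u-ci["cx"],v-ci["cy"]])
    if name=="wrist":
        r=np.hypot(*a);t=r/f;d=np.array([a[0]/max(r,1e-9)*np.sin(t),-a[1]/max(r,1e-9)*np.sin(t),-np.cos(t)])
    else: d=np.array([a[0]/f,-a[1]/f,-1])
    return T[:3,3],T[:3,:3]@d
def onz(name,u,v,z,ci=None):
    o,d=ray(name,u,v,ci);return o+d*(z-o[2])/d[2]
def two(n1,p1,n2,p2):
    o1,d1=ray(n1,*p1);o2,d2=ray(n2,*p2)
    s=np.linalg.lstsq(np.c_[d1,-d2],o2-o1,rcond=None)[0]
    a,b=o1+d1*s[0],o2+d2*s[1];return (a+b)/2,np.linalg.norm(a-b)
def proj(name,P):
    ci=bot.camera_info(name);T=np.array(ci["pose"]);p=T[:3,:3].T@(np.array(P)-T[:3,3])
    f=192/np.tan(np.radians(ci["vertical_fov"])/2)
    return ci["cx"]+f*p[0]/-p[2],ci["cy"]-f*p[1]/-p[2]
def snap(name,fn):
    im=bot.camera(name);cv2.imwrite("pics/"+fn,im[:,:,::-1]);return im
E
python3 - <<'E'
from h import *
np.set_printoptions(precision=3,suppress=True)
for n in("top","scene"):
    im=snap(n,n+"1.png");ci=bot.camera_info(n);print(n,ci["vertical_fov"],np.array(ci["pose"]))
    hsv=cv2.cvtColor(im,cv2.COLOR_RGB2HSV)
    for c,lo,hi in(("blue",(100,120,50),(130,255,255)),("orange",(5,150,120),(20,255,255))):
        m=cv2.inRange(hsv,lo,hi);k,l,s,ce=cv2.connectedComponentsWithStats(m)
        for i in range(1,k):
            if s[i,4]>15:
                print(c,s[i],ce[i],cv2.minAreaRect(np.argwhere(l==i)[:,::-1].astype(np.float32)))
print(bot.get_obs())
E
```

```text
top 56.22671535056438 [[-0.029  0.979 -0.203  0.386]
 [-1.    -0.028  0.006  0.069]
 [ 0.     0.203  0.979  0.982]
 [ 0.     0.     0.     1.   ]]
blue [ 86  24  43  47 468] [107.184  46.904] ((107.47755432128906, 46.648109436035156), (61.94691848754883, 9.660669326782227), 53.61564636230469)
blue [125  25  34  46 450] [141.747  47.258] ((142.61572265625, 47.87240219116211), (53.6563720703125, 10.241012573242188), 60.64224624633789)
blue [237  35  48  15 421] [266.185  39.865] ((260.5, 41.999996185302734), (46.99999237060547, 13.999998092651367), 0.0)
blue [191  78  17  23 183] [198.169  88.962] ((198.191162109375, 88.01469421386719), (8.574929237365723, 25.210289001464844), 30.963756561279297)
blue [142  85  14  26  81] [148.222  96.333] ((148.80001831054688, 97.60001373291016), (27.72724151611328, 3.5777084827423096), 63.43495178222656)
blue [  86  122   65   59 1623] [121.721 150.591] ((112.95563507080078, 150.60650634765625), (44.16697692871094, 69.94918060302734), 67.61986541748047)
blue [ 74 136  23  38 332] [ 83.202 151.25 ] ((82.5588150024414, 152.73529052734375), (17.4222240
[... 3923 characters left out ...]
75, 201.29867553710938), (3.031157970428467, 24.65888214111328), 55.00797653198242)
orange [501 237  11   9  61] [506.393 240.984] ((506.58489990234375, 240.9528350830078), (10.714122772216797, 5.631782531738281), 15.94539737701416)
{'clock': 0.1, 'joint_pos': array([-1.256,  0.241,  0.004,  1.335,  0.   ,  1.571]), 'joint_vel': array([ 0.   , -0.   ,  0.002, -0.   ,  0.001,  0.001]), 'tau': array([  0.   , -37.314,  25.301,   0.011,   0.   ,   0.   ]), 'eef_pos': array([ 0.155, -0.475,  0.231]), 'tool_rot': array([ 0.988,  0.157, -0.   , -0.001]), 'ft_force': array([-0.006, -0.787,  0.556]), 'ft_torque': array([ 0.039, -0.022,  0.045]), 'grasp_force': 0.0, 'grip_width': 0.08572933232201076}
```

View pics/top1.png

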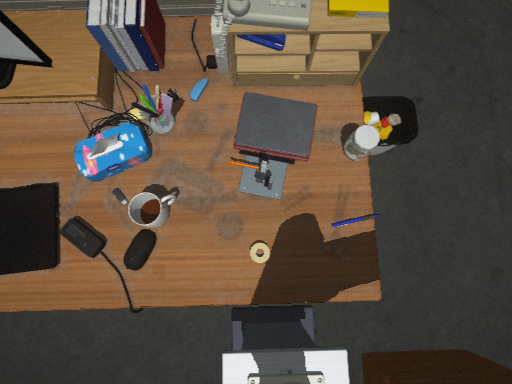

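View pics/scene1.png

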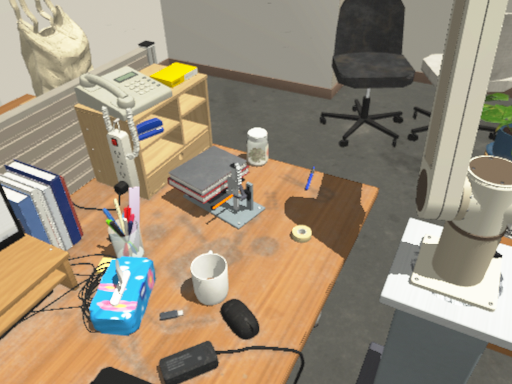

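Run:
```python
from h import *
t=cv2.imread("pics/top1.png");s=cv2.imread("pics/scene1.png")
a=cv2.resize(t[140:210,220:300],None,fx=5,fy=5,interpolation=cv2.INTER_CUBIC)
b=cv2.resize(s[155:230,195:275],None,fx=5,fy=5,interpolation=cv2.INTER_CUBIC)
c=cv2.resize(t[205:240,320:390],None,fx=5,fy=5,interpolation=cv2.INTER_CUBIC)
C=np.zeros((575,800,3),np.uint8);C[:350,:400]=a;C[:375,400:]=b;C[385:560,:350]=c
cv2.imwrite("pics/z.png",C)
print(onz("top",332,225,.01),onz("top",379,214,.01))
```

```text
[ 0.46467972 -0.14153044  0.01      ] [ 0.49069968 -0.27112129  0.01      ]
```

View pics/z.png

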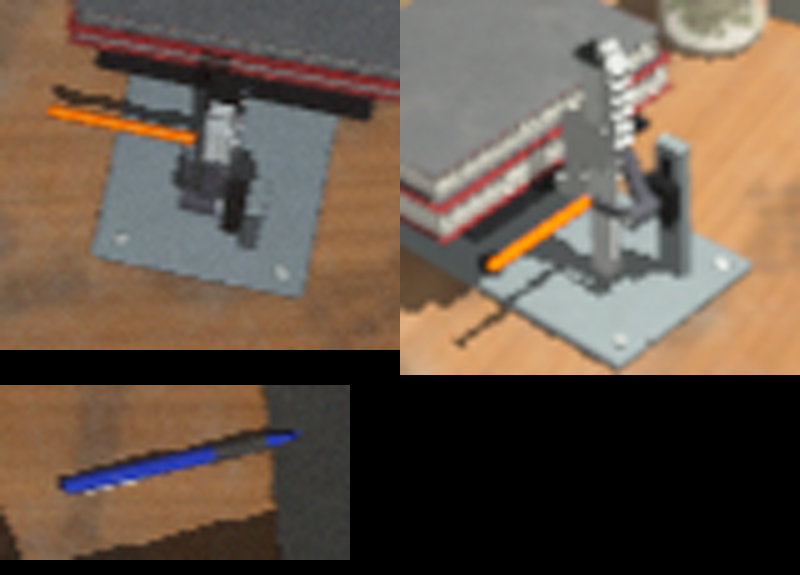

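Run:
```python
from h import *
np.set_printoptions(precision=4,suppress=True)
A,B=onz("top",238.6,191,.008),onz("top",280.4,199.4,.008)
A2,B2=onz("scene",195+(620-400)/5,155+366/5,.008),onz("scene",195+(750-400)/5,155+265/5,.008)
print("corners",A,B,A2,B2)
P,e=two("top",(230.2,162),"scene",(212.8,208));print("pinend",P,e)
Q,e=two("top",(259,167.8),"scene",(232.6,195.6));print("pininner",Q,e)
for a,b in((A,B),(A2,B2)):
    y=(a-b)[:2];print(np.linalg.norm(y),"yaw",np.degrees(np.arctan2(y[1],y[0]))-90)
    y/=np.linalg.norm(y);x=np.array([y[1],-y[0]]);o=(a[:2]+b[:2])/2+.03*x
    print("o",o,"pinend expected",o+.032*x+.093*y)
y=(P-Q);print(np.degrees(np.arctan2(y[1],y[0]))-90)
for n,p,q in(("top",(332.4,225.4),(379.6,214.5)),("scene",(307,190),(312.5,169))):
    a,b=onz(n,*p,.007),onz(n,*q,.007);print("pen",a,b,(a+b)/2,np.linalg.norm(a-b),np.degrees(np.arctan2(*(b-a)[1::-1])))
print([proj("scene",p) for p in ([.463,-.143,.005],[.49,-.271,.005])])
```

```text
corners [0.5654 0.1084 0.008 ] [ 0.5387 -0.0056  0.008 ] [0.5628 0.1122 0.008 ] [0.5372 0.     0.008 ]
pinend [0.6339 0.127  0.0661] 0.0018377056887492213
pininner [0.6156 0.0512 0.0633] 0.0003334939791840019
0.1171406732453151 yaw -13.172786604831145
o [0.5813 0.0445] pinend expected [0.6337 0.1278]
0.11508736009678697 yaw -12.87229906665172
o [0.5793 0.0494] pinend expected [0.6312 0.133 ]
-13.53141754679551
pen [ 0.4638 -0.1432  0.007 ] [ 0.4896 -0.2737  0.007 ] [ 0.4767 -0.2084  0.007 ] 0.13301067360219654 -78.81561687416405
pen [ 0.4598 -0.1381  0.007 ] [ 0.4872 -0.2532  0.007 ] [ 0.4735 -0.1956  0.007 ] 0.11837629760701551 -76.61861372646067
[(np.float64(306.6199743762895), np.float64(189.38428668563304)), (np.float64(313.6557281583759), np.float64(166.59076020020757))]
```

Emit:
{"method": "step_arm", "body": {"targets": "1 0.644 0.536 -0.16 0 0 1;1 0.644 0.536 -0.16 0 0 1;1 0.644 0.536 -0.16 0 0 1;1 0.644 0.536 -0.16 0 0 1;1 0.644 0.536 -0.16 0 0 1;1 0.644 0.536 -0.16 0 0 1;1 0.644 0.536 -0.16 0 0 1;1 0.644 0.536 -0.16 0 0 1;1 0.644 0.536 -0.16 0 0 1;1 0.644 0.536 -0.16 0 0 1"}}

```text
clock: 0.93
eef_pos: [0.4703, -0.2118, 0.1524]
tool_rot: [0.852, 0.523, -0.0, -0.0]
ft_force: [0.6, -0.4, 0.3]
grip_width: 0.0855
grasp_force: 0.0
```

Emit:
{"method": "step_arm", "body": {"targets": "0 0 0 0 0 0 0.847;0 0 0 0 0 0 0.847;0 0 0 0 0 0 0.847;0 0 0 0 0 0 0.847;0 0 0 0 0 0 0.847;0 0 0 0 0 0 0.847;0 0 0 0 0 0 0.847"}}

```text
clock: 1.52
eef_pos: [0.469, -0.2134, 0.1526]
tool_rot: [0.635, 0.773, -0.0, -0.001]
ft_force: [-0.4, -0.6, 0.6]
grip_width: 0.0425
grasp_force: 0.0
```

Run:
```python
from h import *
np.set_printoptions(precision=4,suppress=True)
o=bot.get_obs();print(o["eef_pos"],o["tool_rot"],o["joint_pos"],o["grip_width"],o["ft_force"])
ci=bot.camera_info("wrist");im=snap("wrist","w1.png")
hsv=cv2.cvtColor(im,cv2.COLOR_RGB2HSV);m=cv2.inRange(hsv,(100,120,40),(130,255,255))
k,l,s,ce=cv2.connectedComponentsWithStats(m)
for i in range(1,k):
    if s[i,4]>30:
        r=cv2.minAreaRect(np.argwhere(l==i)[:,::-1].astype(np.float32));bp=cv2.boxPoints(r)
        print(s[i],r);print(np.array([onz("wrist",*p,.008,ci) for p in bp]))
```

```text
[ 0.469  -0.2134  0.1526] [ 0.6348  0.7727 -0.0001 -0.0006] [-0.4269  0.3192 -0.0987  1.1541  0.      0.9486] 0.042460520105173025 [-0.366  -0.5949  0.5608]
[264 108  10  85 706] ((268.5, 150.0), (84.0, 9.0), 90.0)
[[ 0.46   -0.1448  0.008 ]
 [ 0.4685 -0.1431  0.008 ]
 [ 0.4855 -0.2251  0.008 ]
 [ 0.4766 -0.2269  0.008 ]]
[264 220   8  16  77] ((267.5, 227.5), (15.0, 7.0), 90.0)
[[ 0.4827 -0.2568  0.008 ]
 [ 0.4899 -0.2553  0.008 ]
 [ 0.4935 -0.2722  0.008 ]
 [ 0.4862 -0.2737  0.008 ]]
```

View pics/w1.png

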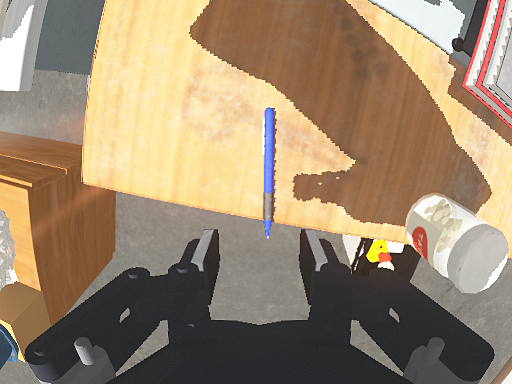

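Emit:
{"method": "step_arm", "body": {"targets": "-0.3 0.0124 0.0318 -0.1 0 0 0;-0.3 0.0124 0.0318 -0.18 0 0 0;-0.3 0.0124 0.0318 -0.24 0 0 0;-0.3 0.0124 0.0318 -0.27 0 0 0;-0.3 0.0124 0.0318 -0.285 0 0 0;-0.3 0.0124 0.0318 -0.293 0 0 0;-0.3 0.0124 0.0318 -0.299 0 0 0;-0.3 0.0124 0.0318 -0.303 0 0 0;-0.3 0.0124 0.0318 -0.303 0 0 0"}}

```text
clock: 2.32
eef_pos: [0.4767, -0.1983, 0.0027]
tool_rot: [0.635, 0.772, 0.0, 0.001]
ft_force: [-0.3, 0.0, 0.6]
grip_width: 0.0296
grasp_force: 0.0
```

Emit:
{"method": "step_arm", "body": {"targets": "-0.3 -0.002 0 -0.003 0 0 0;-1 -0.002 0 -0.003 0 0 0;-1 -0.002 0 -0.003 0 0 0;-1 -0.002 0 -0.003 0 0 0;-1 -0.002 0 -0.003 0 0 0;-1 -0.002 0 -0.003 0 0 0;-1 -0.002 0 -0.003 0 0 0;-1 -0.002 0 -0.003 0 0 0"}}

```text
clock: 2.98
eef_pos: [0.4751, -0.1979, 0.001]
tool_rot: [0.635, 0.772, 0.0, 0.001]
ft_force: [0.1, 0.5, 5.8]
grip_width: 0.0074
grasp_force: 60.9
```

Emit:
{"method": "step_arm", "body": {"targets": "-1 0 0 0.02 0 0 0;-1 0 0 0.06 0 0 0;-1 0 0 0.12 0 0 0;-1 0 0 0.18 0 0 0;-1 0 0 0.24 0 0 0;-1 0 0 0.24 0 0 0"}}

```text
clock: 3.48
eef_pos: [0.4785, -0.1993, 0.1269]
tool_rot: [0.635, 0.772, 0.002, 0.006]
ft_force: [1.5, -0.1, 0.2]
grip_width: 0.0076
grasp_force: 60.1
```

Run:
```python
from h import *
np.set_printoptions(precision=4,suppress=True)
o=bot.get_obs();print(o["eef_pos"],o["tool_rot"],o["joint_pos"],o["grip_width"],o["grasp_force"],o["ft_force"],o["ft_torque"])
im=snap("wrist","w2.png");s=snap("scene","s2.png");t=snap("top","t2.png")
C=np.zeros((600,800,3),np.uint8)
C[:300,:400]=cv2.resize(im[:,:,::-1],(400,300))
u,v=map(int,proj("scene",[.475,-.2,.12]));print(u,v)
C[:300,400:]=cv2.resize(s[v-45:v+45,u-60:u+60,::-1],(400,300),interpolation=cv2.INTER_CUBIC)
u,v=map(int,proj("top",[.475,-.2,.12]));print(u,v)
C[300:,:400]=cv2.resize(t[v-45:v+45,u-60:u+60,::-1],(400,300),interpolation=cv2.INTER_CUBIC)
cv2.imwrite("pics/c2.png",C)
```

```text
[ 0.4785 -0.1993  0.1269] [0.6351 0.7724 0.0017 0.0056] [-0.3947  0.3371 -0.1452  1.0769  0.      0.9815] 0.0076498403932634025 60.093398094177246 [ 1.5174 -0.1077  0.1545] [ 0.0279 -0.068  -0.0198]
312 148
365 216
```

View pics/c2.png

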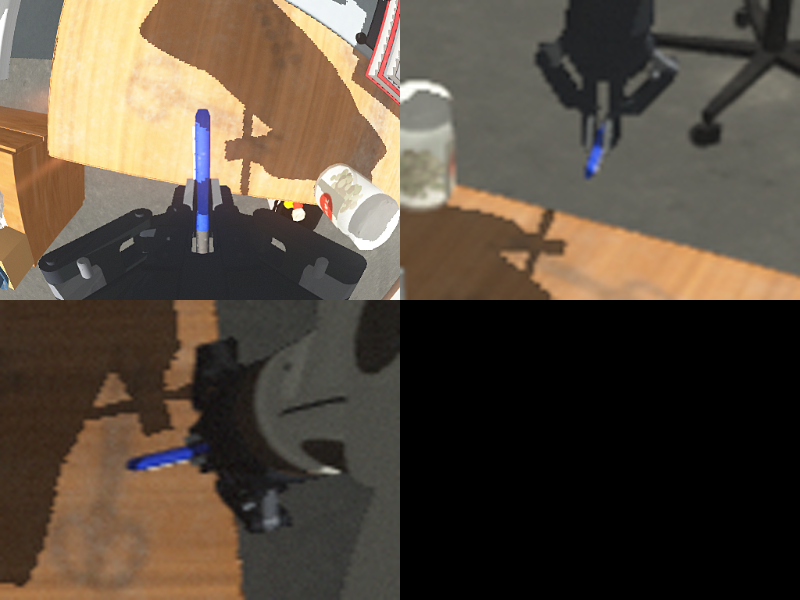

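Run:
```python
from h import *
np.set_printoptions(precision=4,suppress=True)
im=cv2.imread("pics/w2.png");hsv=cv2.cvtColor(im,cv2.COLOR_BGR2HSV);m=cv2.inRange(hsv,(100,120,40),(130,255,255));m[:,:220]=0;m[:,300:]=0
p=np.argwhere(m);v0=p[:,0].min();u0=p[p[:,0]<v0+4][:,1].mean();print(u0,v0)
W=(u0,v0);S=(308.4,156.);T=(344.,221.)
print(two("wrist",W,"scene",S),two("wrist",W,"top",T),two("top",T,"scene",S))
```

```text
259.04 140
(array([ 0.4642, -0.1428,  0.1283]), np.float64(0.0012485826682798562)) (array([ 0.463 , -0.1418,  0.1409]), np.float64(0.0007307336881535501)) (array([ 0.4647, -0.1452,  0.1268]), np.float64(0.001761987491177673))
```

Emit:
{"method": "step_arm", "body": {"targets": "-1 -0.03 0.08 0 0 0 0.1;-1 -0.03 0.16 0 0 0 0.22;-1 -0.03 0.24 0 0 0 0.34;-1 -0.03 0.32 0 0 0 0.46;-1 -0.03 0.4 0 0 0 0.58;-1 -0.03 0.48 0 0 0 0.7;-1 -0.03 0.55 0 0 0 0.82;-1 -0.03 0.61 0 0 0 0.92;-1 -0.03 0.65 0 0 0 1;-1 -0.03 0.662 0 0 0 1"}}

```text
clock: 4.47
eef_pos: [0.4581, 0.1359, 0.1185]
tool_rot: [0.288, 0.958, -0.0, -0.002]
ft_force: [-0.1, -0.6, 0.6]
grip_width: 0.0071
grasp_force: 60.1
```

Emit:
{"method": "step_arm", "body": {"targets": "-1 0 0 0 0 0 0.13;-1 0 0 0 0 0 0.26;-1 0 0 0 0 0 0.38;-1 0 0 0 0 0 0.458;-1 0 0 0 0 0 0.458;-1 0 0 0 0 0 0.458;-1 0 0 0 0 0 0.458"}}

```text
clock: 5.05
eef_pos: [0.4591, 0.1327, 0.1195]
tool_rot: [0.117, 0.993, -0.0, -0.001]
ft_force: [0.7, -0.1, -0.2]
grip_width: 0.0076
grasp_force: 60.1
```

Run:
```python
from h import *
np.set_printoptions(precision=4,suppress=True)
o=bot.get_obs();print(o["eef_pos"],o["tool_rot"],np.degrees(2*np.arctan2(o["tool_rot"][1],o["tool_rot"][0])),o["joint_pos"],o["grip_width"],o["ft_force"],o["ft_torque"])
s=snap("scene","s3.png");t=snap("top","t3.png")
C=np.zeros((600,800,3),np.uint8)
C[:300,:400]=cv2.resize(s[140:230,180:300,::-1],(400,300),interpolation=cv2.INTER_CUBIC)
C[300:,:400]=cv2.resize(t[145:235,185:305,::-1],(400,300),interpolation=cv2.INTER_CUBIC)
w=snap("wrist","w3.png");C[:300,400:]=cv2.resize(w[:,:,::-1],(400,300))
cv2.imwrite("pics/c3.png",C)
```

```text
[0.4591 0.1327 0.1195] [ 0.1165  0.9932 -0.0004 -0.0007] 166.61618660350055 [ 0.2814  0.2803 -0.2481  1.0441 -0.0001  0.515 ] 0.007609515206864677 [ 0.7186 -0.107  -0.244 ] [-0.0043  0.0302  0.0429]
```

View pics/c3.png

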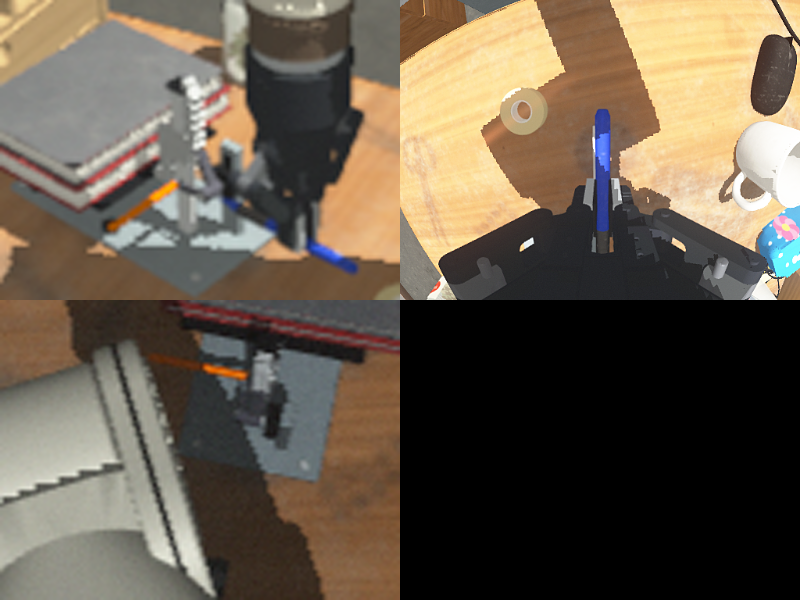

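Run:
```python
from h import *
for z in(.115,.1235,.132):print(z,proj("scene",[.4007,.1466,z]),proj("scene",[.5345,.1147,z]))
s=cv2.imread("pics/s3.png");m=cv2.inRange(cv2.cvtColor(s,cv2.COLOR_BGR2HSV),(105,120,30),(130,255,255))
p=np.argwhere(m[185:235,235:295])[:,::-1]+[235,185];print(p[p[:,0].argmin()],p[p[:,0].argmax()],len(p),np.polyfit(p[:,0],p[:,1],1))
```

```text
0.115 (np.float64(287.9525115651269), np.float64(224.09911319790922)) (np.float64(246.35274839787073), np.float64(201.76898244130376))
0.1235 (np.float64(288.05810959908933), np.float64(221.50387491961902)) (np.float64(246.259233042502), np.float64(199.2335325292693))
0.132 (np.float64(288.1647555162131), np.float64(218.88288325947804)) (np.float64(246.1648482977565), np.float64(196.67451115979733))
[247 199] [286 219] 68 [ 0.5303643  68.56134383]
```

Emit:
{"method": "step_arm", "body": {"targets": "-1 0 0.01 -0.05 0 0 0;-1 0 0.01 -0.1 0 0 0;-1 0 0.01 -0.14 0 0 0;-1 0 0.01 -0.16 0 0 0;-1 0 0.01 -0.167 0 0 0;-1 0 0.01 -0.167 0 0 0;-1 0 0.01 -0.167 0 0 0"}}

```text
clock: 5.78
eef_pos: [0.4601, 0.1384, 0.0371]
tool_rot: [0.115, 0.993, 0.0, 0.0]
ft_force: [-0.5, 0.2, -0.2]
grip_width: 0.0075
grasp_force: 60.1
```

Emit:
{"method": "step_arm", "body": {"targets": "-1 0.03 -0.037 0 0 0 0;-1 0.06 -0.037 0 0 0 0;-1 0.09 -0.037 0 0 0 0;-1 0.12 -0.037 0 0 0 0;-1 0.15 -0.037 0 0 0 0;-1 0.18 -0.037 0 0 0 0;-1 0.205 -0.037 0 0 0 0;-1 0.218 -0.037 0 0 0 0;-1 0.218 -0.037 0 0 0 0;-1 0.218 -0.037 0 0 0 0"}}

```text
clock: 6.62
eef_pos: [0.5687, 0.1198, 0.0372]
tool_rot: [0.115, 0.993, 0.0, 0.0]
ft_force: [-0.2, 0.4, 0.1]
grip_width: 0.0074
grasp_force: 60.1
```

Run:
```python
from h import *
np.set_printoptions(precision=4,suppress=True)
o=bot.get_obs();print(o["eef_pos"],o["tool_rot"],o["joint_pos"],o["ft_force"],o["ft_torque"])
s=snap("scene","s4.png");t=snap("top","t4.png")
C=np.zeros((400,800,3),np.uint8)
C[:,:400]=cv2.resize(s[160:240,190:270,::-1],(400,400),interpolation=cv2.INTER_CUBIC)
C[:,400:]=cv2.resize(t[130:210,200:280,::-1],(400,400),interpolation=cv2.INTER_CUBIC)
cv2.imwrite("pics/c4.png",C)
```

```text
[0.5687 0.1198 0.0372] [0.1154 0.9933 0.0001 0.0002] [ 0.2076  0.5479 -0.0684  0.954   0.0001  0.4388] [-0.1982  0.3581  0.0998] [ 0.0359 -0.0372 -0.0129]
```

View pics/c4.png

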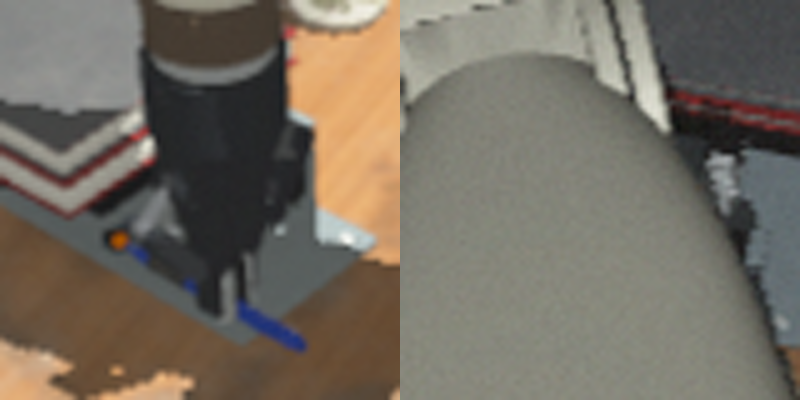

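```bash
cat > m.py <<'E'
from h import *
np.set_printoptions(precision=4,suppress=True)
F=[];T=[];C=[];D=[]
ref=cv2.imread("pics/s4.png")[:,:,::-1].astype(int)
for i in range(6):
    im=bot.camera("scene");o=bot.get_obs();F.append(o["ft_force"]);T.append(o["ft_torque"])
    m=cv2.inRange(cv2.cvtColor(im,cv2.COLOR_RGB2HSV),(3,130,60),(22,255,255))[185:225,203:226]
    # brightness-saturated orange only
    sub=im[185:225,203:226].astype(int);w=np.clip(sub[:,:,0]-2*sub[:,:,2]-sub[:,:,1]*.6-10,0,None)
    yy,xx=np.mgrid[185:225,203:226];C.append([(xx*w).sum()/max(w.sum(),1),(yy*w).sum()/max(w.sum(),1),w.sum()])
    D.append(np.abs(im.astype(int)-ref)[150:205,165:215].mean())
print(o["clock"],o["eef_pos"],"F",np.mean(F,0),"sd",np.std(F,0)[2],"T",np.mean(T,0),"pin",np.mean(C,0),"diff",np.mean(D))
E
python3 m.py
```

```text
7.0167 [0.5682 0.1198 0.0367] F [-0.3816  0.0103 -0.077 ] sd 0.4790616219514146 T [ 0.0029 -0.0374 -0.0117] pin [213.2478 207.5736 411.6667] diff 0.6593535353535355
```

Emit:
{"method": "step_arm", "body": {"targets": "-1 0 0 0.002 0 0 0;-1 0 0 0.004 0 0 0;-1 0 0 0.006 0 0 0;-1 0 0 0.008 0 0 0;-1 0 0 0.01 0 0 0;-1 0 0 0.01 0 0 0"}}

```text
clock: 7.52
eef_pos: [0.5688, 0.1198, 0.0419]
tool_rot: [0.115, 0.993, 0.0, 0.0]
ft_force: [-0.2, 0.0, -0.3]
grip_width: 0.0072
grasp_force: 60.1
```

```bash
python3 m.py
```

```text
7.8167 [0.5685 0.1198 0.0416] F [ 0.2178 -0.2476  0.2927] sd 0.24983388397077225 T [-0.0173  0.0185 -0.0274] pin [213.5735 207.3828 548.5   ] diff 0.7783636363636363
```

Emit:
{"method": "step_arm", "body": {"targets": "-1 0 0 0.002 0 0 0;-1 0 0 0.004 0 0 0;-1 0 0 0.004 0 0 0"}}

```text
clock: 8.07
eef_pos: [0.5687, 0.1198, 0.0439]
tool_rot: [0.115, 0.993, 0.0, 0.0]
ft_force: [-0.5, -0.5, -0.1]
grip_width: 0.0077
grasp_force: 60.1
```

```bash
python3 m.py
```

```text
8.3667 [0.5685 0.1198 0.0436] F [-0.3579 -0.1824 -0.1873] sd 0.5809135834428827 T [-0.0046 -0.0017 -0.0148] pin [213.7493 207.2426 645.3667] diff 0.7901818181818182
```

Emit:
{"method": "step_arm", "body": {"targets": "-1 0 0 0.002 0 0 0;-1 0 0 0.004 0 0 0;-1 0 0 0.004 0 0 0"}}

```text
clock: 8.62
eef_pos: [0.5688, 0.1199, 0.0459]
tool_rot: [0.115, 0.993, 0.0, 0.0]
ft_force: [0.7, -0.6, 0.3]
grip_width: 0.0074
grasp_force: 60.1
```

```bash
python3 m.py
```

```text
8.9167 [0.5685 0.1198 0.0456] F [-0.2384 -0.0136 -0.5747] sd 0.39907074747569465 T [-0.0019 -0.0142 -0.013 ] pin [214.0189 207.1243 729.1333] diff 0.8809696969696968
```

```bash
sed -i 's/^yy,xx.*//; s/\[185:225,203:226\]/[185:225,208:214]/g; s/mgrid\[185:225,203:226\]/mgrid[185:225,208:214]/; s/range(6)/range(8)/' m.py; python3 m.py
```

```text
9.3167 [0.5686 0.1198 0.0456] F [ 0.0028  0.2018 -0.3671] sd 0.32966696771600107 T [ 0.0056 -0.0062 -0.0239] pin [212.7866 207.6409 257.775 ] diff 0.8634848484848485
```

Emit:
{"method": "step_arm", "body": {"targets": "-1 0 0 0.001 0 0 0;-1 0 0 0.003 0 0 0;-1 0 0 0.003 0 0 0"}}

```text
clock: 9.57
eef_pos: [0.5687, 0.1198, 0.0474]
tool_rot: [0.115, 0.993, 0.0, 0.0]
ft_force: [0.1, -0.6, -0.5]
grip_width: 0.0072
grasp_force: 60.1
```

```bash
python3 m.py
```

```text
9.9667 [0.5685 0.1198 0.0471] F [-0.2624  0.1401 -0.1948] sd 0.48515763277769464 T [ 0.0091 -0.0094 -0.0041] pin [212.7901 207.6363 256.35  ] diff 1.2243030303030302
```

Emit:
{"method": "step_arm", "body": {"targets": "-1 0 0 0.001 0 0 0;-1 0 0 0.003 0 0 0;-1 0 0 0.003 0 0 0"}}

```text
clock: 10.22
eef_pos: [0.5687, 0.1198, 0.0489]
tool_rot: [0.115, 0.993, 0.0, 0.0]
ft_force: [-0.6, -0.4, -0.1]
grip_width: 0.0078
grasp_force: 60.1
```

```bash
python3 m.py
```

```text
10.6167 [0.5685 0.1198 0.0486] F [ 0.4176  0.0204 -0.0824] sd 0.5116066294092442 T [-0.0065  0.0168  0.0008] pin [212.7875 207.6351 258.625 ] diff 1.4373030303030303
```

Emit:
{"method": "step_arm", "body": {"targets": "-1 0 0 0.002 0 0 0;-1 0 0 0.003 0 0 0;-1 0 0 0.003 0 0 0"}}

```text
clock: 10.87
eef_pos: [0.5687, 0.1198, 0.0503]
tool_rot: [0.115, 0.993, 0.0, 0.0]
ft_force: [0.4, -0.2, 0.3]
grip_width: 0.0073
grasp_force: 60.1
```

```bash
python3 m.py
```

```text
11.2667 [0.5685 0.1198 0.0501] F [0.2951 0.2866 0.2297] sd 0.5855988060016603 T [0.0027 0.0169 0.0053] pin [212.7852 207.6273 261.825 ] diff 1.3711212121212122
```

Emit:
{"method": "step_arm", "body": {"targets": "-1 0 0 0.002 0 0 0;-1 0 0 0.003 0 0 0;-1 0 0 0.003 0 0 0"}}

```text
clock: 11.52
eef_pos: [0.5687, 0.1198, 0.0519]
tool_rot: [0.115, 0.993, 0.0, 0.0]
ft_force: [-0.2, 0.6, -0.7]
grip_width: 0.0072
grasp_force: 60.1
```

```bash
python3 m.py
```

```text
11.9167 [0.5685 0.1198 0.0516] F [ 0.1113 -0.2485  0.0408] sd 0.3649175000881031 T [-0.0153 -0.0096 -0.0049] pin [212.7902 207.6241 257.175 ] diff 1.6411363636363636
```

Pen top about 61 mm; still free of the pin.

Emit:
{"method": "step_arm", "body": {"targets": "-1 0 0 0.001 0 0 0;-1 0 0 0.002 0 0 0;-1 0 0 0.002 0 0 0"}}

```text
clock: 12.17
eef_pos: [0.5687, 0.1198, 0.0528]
tool_rot: [0.115, 0.993, 0.0, 0.0]
ft_force: [-0.6, 0.0, -0.2]
grip_width: 0.0077
grasp_force: 60.1
```

```bash
python3 m.py
```

```text
12.5667 [0.5686 0.1198 0.0526] F [-0.3383 -0.0451 -0.1035] sd 0.4512285445437652 T [-0.0006  0.0037 -0.0081] pin [212.788  207.6297 262.025 ] diff 1.7086363636363637
```

Emit:
{"method": "step_arm", "body": {"targets": "-1 0 0 0.001 0 0 0;-1 0 0 0.002 0 0 0;-1 0 0 0.002 0 0 0"}}

```text
clock: 12.82
eef_pos: [0.5687, 0.1198, 0.0538]
tool_rot: [0.115, 0.993, 0.0, 0.0]
ft_force: [1.0, 0.7, 0.6]
grip_width: 0.0076
grasp_force: 60.1
```

```bash
python3 m.py
```

```text
13.2167 [0.5686 0.1198 0.0536] F [-0.1162 -0.0799 -0.102 ] sd 0.5366085013124636 T [-0.0027  0.0206 -0.001 ] pin [212.7919 207.6272 261.325 ] diff 1.7179242424242425
```

Emit:
{"method": "step_arm", "body": {"targets": "-1 0 0 0.001 0 0 0;-1 0 0 0.002 0 0 0;-1 0 0 0.002 0 0 0"}}

```text
clock: 13.47
eef_pos: [0.5684, 0.1198, 0.0545]
tool_rot: [0.115, 0.993, 0.0, -0.0]
ft_force: [0.1, -0.5, -0.1]
grip_width: 0.0075
grasp_force: 60.0
```

```bash
python3 m.py
```

```text
13.8667 [0.5685 0.1198 0.0545] F [ 0.45    0.5553 -1.7467] sd 0.7083967856932706 T [0.0621 0.0547 0.0277] pin [212.7873 207.6278 261.25  ] diff 1.8257424242424243
```

Emit:
{"method": "step_arm", "body": {"targets": "-1 0 0 0.001 0 0 0;-1 0 0 0.002 0 0 0;-1 0 0 0.002 0 0 0"}}

```text
clock: 14.12
eef_pos: [0.5684, 0.1198, 0.0555]
tool_rot: [0.115, 0.993, -0.0, -0.0]
ft_force: [0.1, -0.5, -3.0]
grip_width: 0.0076
grasp_force: 59.8
```

```bash
python3 m.py
```

```text
14.5167 [0.5685 0.1198 0.0556] F [ 0.1956  0.3738 -3.0783] sd 0.401065610565476 T [0.1327 0.1041 0.0117] pin [212.7867 207.5672 237.875 ] diff 2.033378787878788
```

Emit:
{"method": "step_arm", "body": {"targets": "-1 0 0 0.001 0 0 0;-1 0 0 0.002 0 0 0;-1 0 0 0.002 0 0 0"}}

```text
clock: 14.77
eef_pos: [0.5686, 0.1198, 0.0567]
tool_rot: [0.115, 0.993, -0.0, 0.0]
ft_force: [-1.2, 0.0, -3.0]
grip_width: 0.0074
grasp_force: 59.7
```

```bash
python3 m.py
```

```text
15.1667 [0.5686 0.1198 0.0567] F [ 0.3276  0.2262 -3.2256] sd 0.6191779861109848 T [0.1038 0.0993 0.0174] pin [212.8329 207.4194 238.275 ] diff 3.048166666666667
```

Emit:
{"method": "step_arm", "body": {"targets": "-1 0 0 0.001 0 0 0;-1 0 0 0.002 0 0 0;-1 0 0 0.002 0 0 0"}}

```text
clock: 15.42
eef_pos: [0.5687, 0.1198, 0.0578]
tool_rot: [0.115, 0.993, -0.0, 0.0]
ft_force: [0.1, 0.9, -3.1]
grip_width: 0.0073
grasp_force: 59.7
```

```bash
python3 m.py
```

```text
15.8167 [0.5687 0.1198 0.0577] F [ 0.6929  0.1897 -2.8396] sd 0.563929377997942 T [0.0765 0.0263 0.039 ] pin [212.682  207.1884 345.85  ] diff 3.789727272727273
```

Emit:
{"method": "step_arm", "body": {"targets": "-1 0 0 0.001 0 0 0;-1 0 0 0.002 0 0 0;-1 0 0 0.002 0 0 0"}}

```text
clock: 16.07
eef_pos: [0.5687, 0.1198, 0.0591]
tool_rot: [0.115, 0.993, 0.0, 0.0]
ft_force: [-0.6, -0.5, -0.2]
grip_width: 0.0072
grasp_force: 60.0
```

```bash
python3 m.py
```

```text
16.4667 [0.5687 0.1198 0.0588] F [-0.2269  0.0151 -0.7926] sd 0.414788230094553 T [0.0231 0.0582 0.0074] pin [212.7822 206.4542 246.5   ] diff 15.61610606060606
```

Emit:
{"method": "step_arm", "body": {"targets": "-1 0 0 0.003 0 0 0;-1 0 0 0.003 0 0 0"}}

```text
clock: 16.63
eef_pos: [0.5687, 0.1198, 0.0605]
tool_rot: [0.115, 0.993, 0.0, 0.0]
ft_force: [0.7, -0.1, -0.7]
grip_width: 0.0073
grasp_force: 60.0
```

```bash
python3 m.py; python3 -c "
from h import *
for z in (.066,.071):print(proj('scene',[.633,.128,z]))
s=snap('scene','s5.png');t=snap('top','t5.png')
C=np.zeros((500,800,3),np.uint8)
C[:,:400]=cv2.resize(s[140:240,170:250,::-1],(400,500),interpolation=cv2.INTER_CUBIC)
C[:,400:]=cv2.resize(cv2.imread('pics/s4.png')[140:240,170:250],(400,500),interpolation=cv2.INTER_CUBIC)
cv2.imwrite('pics/c5.png',C)"
```

```text
17.0333 [0.5686 0.1198 0.0601] F [ 0.0038 -0.2598 -1.1309] sd 0.43044025158059146 T [0.0082 0.029  0.0181] pin [212.8656 206.3675 247.425 ] diff 22.36359090909091
(np.float64(213.1997131369579), np.float64(208.41610297721937))
(np.float64(213.06174289513228), np.float64(207.01651159956387))
```

View pics/c5.png

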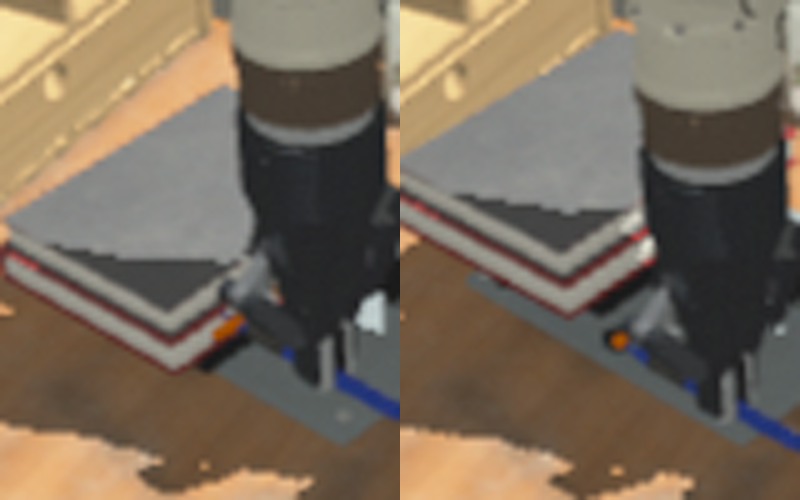

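```bash
python3 m.py; python3 m.py
python3 - <<'E'
from h import *
# book lower corner, track in s4 vs s5 vs now (crop template match)
a=cv2.imread("pics/s4.png");n=bot.camera("scene")[:,:,::-1];b=cv2.imread("pics/s5.png")
T=a[180:206,185:213]
for im in(b,n):
    r=cv2.matchTemplate(np.ascontiguousarray(im[170:235,170:230]),T,cv2.TM_CCOEFF_NORMED);_,v,_,p=cv2.minMaxLoc(r);print(v,p[0]+170-185,p[1]+170-180)
E
python3 - <<'E'
from h import *
x=np.array([.9736,-.228]);y=np.array([.228,.9736]);o=np.array([.581,.045])
c=o+.069*x+.1*y
for z in(.019,.054,.059,.064,.069):print(z,proj("scene",[*c,z]))
E
```

```text
17.5333 [0.5686 0.1198 0.0602] F [ 0.1917 -0.1015 -0.6809] sd 0.6256713762790337 T [0.0213 0.0077 0.0218] pin [213.     206.2438 140.275 ] diff 26.69919696969697
17.9333 [0.5686 0.1198 0.0602] F [ 0.3737  0.0506 -0.6906] sd 0.30984955195391933 T [ 0.0585 -0.0139  0.0118] pin [213.     206.2437 139.875 ] diff 26.689090909090908
0.8765451908111572 1 11
0.8727841377258301 1 11
0.019 (np.float64(203.4083821558828), np.float64(217.0418284902715))
0.054 (np.float64(202.28927157658836), np.float64(207.60226592093008))
0.059 (np.float64(202.1261527905974), np.float64(206.2263786627046))
0.064 (np.float64(201.96220396174547), np.float64(204.84349009320022))
0.069 (np.float64(201.79741873826364), np.float64(203.45354663601267))
```

Run:
```python
from h import *
print(two("top",(234.4,143.6),"scene",(202.,193.)))
t5=cv2.imread("pics/t5.png");t1=cv2.imread("pics/top1.png");s5=cv2.imread("pics/s5.png");s1=cv2.imread("pics/scene1.png")
f=lambda i:cv2.resize(i,(400,300),interpolation=cv2.INTER_CUBIC)
cv2.imwrite("pics/c6.png",np.vstack([np.hstack([f(t1[85:175,215:335]),f(t5[85:175,215:335])]),np.hstack([f(s1[140:230,160:280]),f(s5[140:230,160:280])])]))
```

```text
(array([0.67478742, 0.11360106, 0.09519416]), np.float64(0.0019125332943698687))
```

View pics/c6.png

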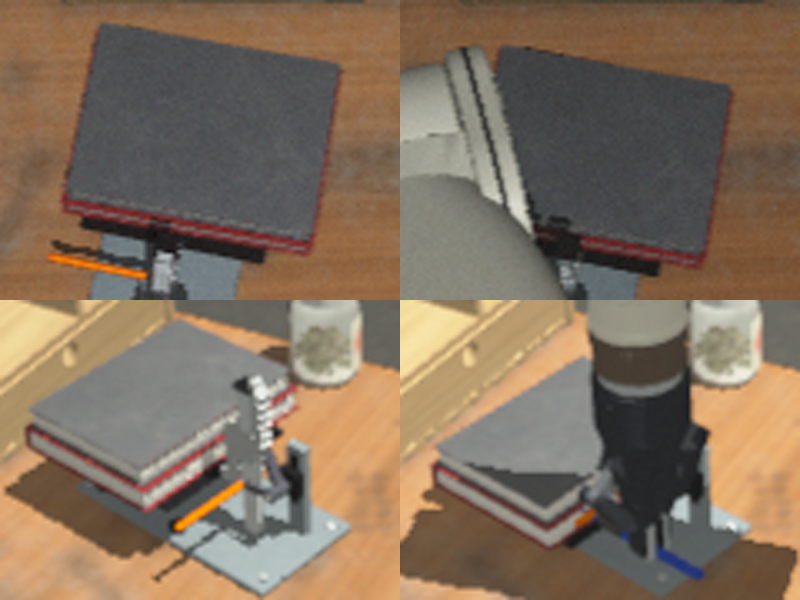

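Emit:
{"method": "step_arm", "body": {"targets": "-1 0 0 -0.004 0 0 0;-1 0 0 -0.008 0 0 0;-1 0 0 -0.012 0 0 0;-1 0 0 -0.016 0 0 0;-1 0 0 -0.022 0 0 0;-1 0 0 -0.03 0 0 0;-1 0 0 -0.036 0 0 0;-1 0 0 -0.036 0 0 0"}}

```text
clock: 18.65
eef_pos: [0.5679, 0.1196, 0.0411]
tool_rot: [0.115, 0.993, -0.0, -0.001]
ft_force: [-0.1, 0.4, -0.9]
grip_width: 0.008
grasp_force: 60.1
```

Emit:
{"method": "step_arm", "body": {"targets": "-1 -0.02 0.0047 0 0 0 0;-1 -0.05 0.0117 0 0 0 0;-1 -0.09 0.021 0 0 0 0;-1 -0.13 0.0305 0 0 0 0;-1 -0.17 0.04 0 0 0 0;-1 -0.21 0.049 0 0 0 0;-1 -0.24 0.056 0 0 0 0;-1 -0.24 0.056 0.03 0 0 0;-1 -0.24 0.056 0.08 0 0 0;-1 -0.24 0.056 0.14 0 0 0"}}

```text
clock: 19.48
eef_pos: [0.4466, 0.1474, 0.1116]
tool_rot: [0.115, 0.993, -0.001, -0.002]
ft_force: [0.5, 0.1, -0.0]
grip_width: 0.0075
grasp_force: 60.1
```

Run:
```python
from h import *
o=bot.get_obs();print(o["clock"],o["eef_pos"],o["tool_rot"],o["ft_force"])
print("edge",onz("top",330,300,0),"tape",onz("top",260,252,.018))
s=snap("scene","s7.png");b=cv2.imread("pics/s5.png")
f=lambda i:cv2.resize(i,(400,300),interpolation=cv2.INTER_CUBIC)
cv2.imwrite("pics/c7.png",np.hstack([f(s[140:230,160:280,::-1]),f(b[140:230,160:280])]))
T=b[185:218,180:206];r=cv2.matchTemplate(np.ascontiguousarray(s[170:235,165:225,::-1]),T,cv2.TM_CCOEFF_NORMED);print(cv2.minMaxLoc(r))
```

```text
19.4833 [0.4466061  0.14739905 0.11155301] [ 1.14986014e-01  9.93364824e-01 -9.18988067e-04 -1.92327686e-03] [ 0.48572011  0.13007532 -0.03272651]
edge [ 2.70578390e-01 -1.24348785e-01 -1.11022302e-16] tape [0.39873573 0.05486674 0.018     ]
(-0.29158031940460205, 0.45302483439445496, (5, 13), (17, 16))
```

View pics/c7.png

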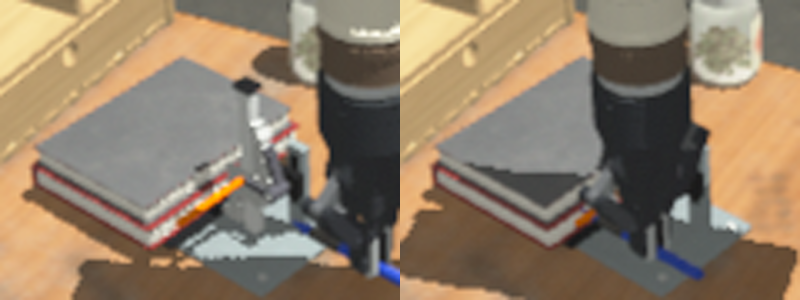

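Emit:
{"method": "step_arm", "body": {"targets": "-1 -0.02 -0.06 0 0 0 0;-1 -0.04 -0.13 0 0 0 0;-1 -0.06 -0.2 0 0 0 0;-1 -0.08 -0.27 0 0 0 0;-1 -0.093 -0.34 0 0 0 0;-1 -0.093 -0.4 0 0 0 0;-1 -0.093 -0.46 0 0 0 0;-1 -0.093 -0.495 0 0 0 0;-1 -0.093 -0.495 0 0 0 0;-1 -0.093 -0.495 0 0 0 0"}}

```text
clock: 20.37
eef_pos: [0.4021, -0.1004, 0.1122]
tool_rot: [0.117, 0.993, 0.0, 0.0]
ft_force: [-0.7, 0.8, -0.1]
grip_width: 0.0074
grasp_force: 60.1
```

Emit:
{"method": "step_arm", "body": {"targets": "-1 0 0 -0.05 0 0 0;-1 0 0 -0.1 0 0 0;-1 0 0 -0.14 0 0 0;-1 0 0 -0.17 0 0 0;-1 0 0 -0.19 0 0 0;-1 0 0 -0.2 0 0 0;-1 0 0 -0.2 0 0 0;-1 0 0 -0.2 0 0 0"}}

```text
clock: 21.03
eef_pos: [0.4023, -0.099, 0.0123]
tool_rot: [0.115, 0.993, 0.0, -0.0]
ft_force: [-0.1, -0.0, -0.5]
grip_width: 0.0074
grasp_force: 60.1
```

Emit:
{"method": "step_arm", "body": {"targets": "-1 0 0 -0.005 0 0 0;-1 0 0 -0.01 0 0 0;-1 0 0 -0.015 0 0 0;-1 0 0 -0.019 0 0 0;-1 0 0 -0.021 0 0 0;-1 0 0 -0.021 0 0 0;-1 0 0 -0.021 0 0 0"}}

```text
clock: 21.62
eef_pos: [0.402, -0.0998, 0.0016]
tool_rot: [0.115, 0.993, 0.0, -0.0]
ft_force: [-0.0, 0.8, -0.6]
grip_width: 0.0076
grasp_force: 60.1
```

Emit:
{"method": "step_arm", "body": {"targets": "-0.8 0 0 0 0 0 0;-0.6 0 0 0 0 0 0;-0.4 0 0 0 0 0 0;-0.3 0 0 0 0 0 0;-0.2 0 0 0 0 0 0;-0.2 0 0 0 0 0 0;-0.2 0 0 0.02 0 0 0;-0.2 0 0 0.08 0 0 0;-0.2 0 0 0.16 0 0 0;-0.2 0 0 0.24 0 0 0"}}

```text
clock: 22.45
eef_pos: [0.4007, -0.0994, 0.1223]
tool_rot: [0.115, 0.993, 0.0, -0.002]
ft_force: [1.6, -0.8, -0.2]
grip_width: 0.0345
grasp_force: 0.0
```

Emit:
{"method": "step_arm", "body": {"targets": "0 0 -0.08 0.08 0 0 0;0 0 -0.16 0.1 0 0 0;0 0 -0.24 0.1 0 0 0;0 0 -0.32 0.1 0 0 0;0 0 -0.4 0.1 0 0 0;0 0 -0.4 0.1 0 0 0;0 0 -0.4 0.1 0 0 0"}}

```text
clock: 23.03
eef_pos: [0.4017, -0.3022, 0.1713]
tool_rot: [0.118, 0.993, -0.0, 0.0]
ft_force: [-0.0, 0.3, 0.0]
grip_width: 0.0428
grasp_force: 0.0
```

Run:
```python
from h import *
o=bot.get_obs();print(o["clock"],o["eef_pos"],o["ft_force"])
s=snap("scene","s8.png");t=snap("top","t8.png")
C=np.zeros((600,800,3),np.uint8);C[:300]=np.hstack([cv2.resize(s[:,:,::-1],(400,300)),cv2.resize(t[:,:,::-1],(400,300))])
C[300:]=np.hstack([cv2.resize(s[140:230,160:280,::-1],(400,300)),cv2.resize(t[85:175,215:335,::-1],(400,300))])
cv2.imwrite("pics/c8.png",C)
```

```text
23.0333 [ 0.40170648 -0.30222767  0.17130487] [-0.04851434  0.27149575  0.03022627]
```

View pics/c8.png

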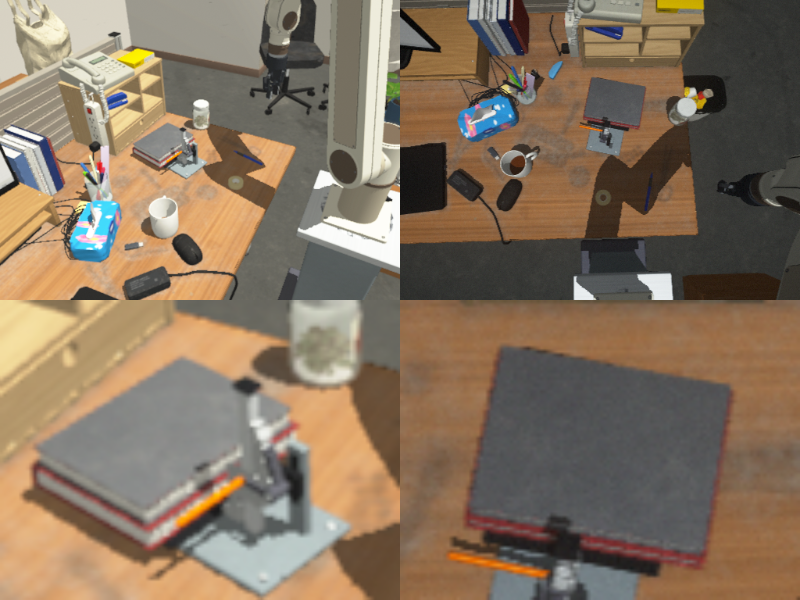

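Run:
```python
from h import *
print(two("top",(236,149.8),"scene",(205,204.5)))
for p,q in(((100,25),(180,320-300)),((340,67),None)):pass
# far-right & right corners of the top cover, before/after, top view + scene left corner
L=lambda p:(215+p[0]/3.333,85+p[1]/3.333);S=lambda p:(160+p[0]/3.333,140+p[1]/3.333)
print(two("top",L((100,25)),"scene",S((30,108))),two("top",L((101,48)),"scene",S((37,150))))
```

```text
(array([0.6704904 , 0.11164178, 0.05421183]), np.float64(0.001797289895344887))
(array([0.8103384 , 0.08238193, 0.10405634]), np.float64(0.0005093130081863609)) (array([0.81122978, 0.0824783 , 0.05822394]), np.float64(0.001981563959101534))
```

```bash
python3 -c "
from workcell import bot
print(bot.job_done())"
```

```text
the job is handed in; nothing more can be done
None
```

I lifted the pin with the pen at no more than about 3.2 N. The books sank roughly 40 mm to the bottom. The pen now lies on the open desk clear of the lift, and the job was handed in at about 23 s; no verdict came back.

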